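# Lock a sensor module into the tester's bayonet socket and start the test

## Robot

A 6-joint arm with a two-finger parallel gripper is mounted at the origin on the work surface. World frame = base frame: x ahead of the robot, y to its left, z up, the work surface at z = 0. Lengths are in m, angles in rad, forces in N, time in s.
With the tool pointing down it reaches from about 0.25 to 0.85 m from the base axis. Payload 12.5 kg.
Tool frame: the origin (TCP) lies on the front face of the gripper's body, between the roots of the fingers; the fingertips stand 84 mm ahead of it and the grasp point (between the pads) lies ctrl.hold_point_z ahead of it (ctrl.hold_point_z is the distance from the TCP to the grasp point, in m); z points along the fingers, y is the direction in which the jaws open and shut (so a half turn about z gives the same grasp; the last joint's range is limited). The gripper opens to 93 mm and grips with 3 to 60 N. Pads are 15 mm wide; open, the fingers measure 128 mm over their backs; the gripper's body (75 mm by 188 mm) begins 65 mm behind the grasp point.
Start: joints at [-1.36, 0.351, 1.652, -0, 1.139, -0.085], TCP at [0.16, -0.526, 0.303] pointing down, gripper open.
Joint ranges: [-2.75, 2.75], [-0.79, 2.1], [0.01, 2.65], [-1.57, 4.71], [0.07, 3.14], [-2.87, 2.87]. Speed limits (rad/s): [2.22, 2.22, 2.79, 3.14, 3.14, 3.14].

## Interface

Orientations are given as a unit quaternion [w, x, y, z].
In Python, from workcell import ctrl gives the robot as it stands.
- The arm moves only by the tool play_rows, never from a script. Its arguments are lists of equal length, an entry for each row: "rotation": the turn, a rotation vector about the world's x, y, z in degrees, a list of three; "dp": the shift along the world's x, y, z in mm, a list of three; "claw": the closure in counts, from 0 (fully open) to 255 (shut). In form: {"rotation": [[ax, ay, az], ...], "dp": [[x, y, z], ...], "claw": [claw, ...]}. A call has 1 to 20 rows; each row shifts and turns the commanded pose from where the row before left it; what a row does not reach is not made up. A row lasts 1/10 s, in which the tool goes at most 50 mm and 8.59 degrees, less where a joint would pass 70% of its speed; a pose out of reach is approached as far as the arm can. A call with a gripper value outside its range is refused whole. The fingers move at their own pace and stop on an object; "force" is the grip in N (left out, the last holds). Time passes only in rows, so rows that do not move let the fingers close. It gives the time, the measured TCP pose, the force and the opening at its end, in the units of the state.
- ctrl.sense(): the state, without advancing time (a new reading comes with each control period).
- ctrl.read_camera(name): name is "side" or "top" or "wrist"; returns a dict with "image" (400x640x3 uint8, red, green, blue), "range_z" (400x640 float32, m along the optical axis (not along the pixel's ray), 0 where there is no reading), "mtx" (3x3 intrinsics, pixels), "k1" (the pictures are not rectified: a ray, as slopes to the right and down, at radius r is drawn at 1 + k1 r^2 times it, then the intrinsics apply), "R" (3x3) and "t" (3): a world point X has camera coordinates R X + t. Camera axes: x right, y down, z forward; pixel columns grow to the right and rows downward; lengths in m; the calibration is good to about 2 mm. A picture is of the moment at which its call begins.
- ctrl.sign_off(): hands the job in, once; it reports no verdict.
The state is a dict: "clock": time; "qpos": joint angles; "qvel": joint speeds; "joint_torque": joint torques, N m; "eef_pos": TCP position; "orientation": TCP orientation; "wrist_force": force on the tool from outside, world axes, zero at the start; "ft_torque": the same for the moment, N m; "finger_gap": opening from 0.0 (shut) to 1.0 (fully open).
Only numpy, scipy, OpenCV 4.12 (cv2) and the standard library are available. Lean on these libraries where they do the work, as an engineer would, in place of code of your own. Each camera call takes 0.05 s, during which the arm holds its last target.

## Task

On the blue tester, the sensor module with the orange grip has only been dropped into its socket. Push it down against the spring and turn it a quarter clockwise so that it clicks home when you let go, then press the red start button fully down and leave it released.

Things in the scene. Friction and masses are not known exactly. Their poses are not given: they have to be found in the camera images.
- module: White module, barrel 48 wide, 40 tall, 0.18 kg; on top an orange grip bar 46 long, 18 wide, 32 tall (top 72 above origin). Origin: centre of barrel's underside; z up, x along bar. Two lugs at its foot on +x and -x. Starts upright and unlocked in the socket, origin 24 above the socket's. Modules with blue, green (on bench) and grey grips (locked in the other socket) are not wanted. All in mm.
- socket: White socket around the module, 101 wide, 32 tall, either end of tester. Origin: centre of underside; z up, x through entry slots (orange marks), y to green marks (bar when locked). Spring 4 N at start, 11 N at stop 14 mm down. Turns clockwise (from above) only, pushed 11 mm or more; stop at 97 deg. Let go at 70 to 95 deg it rises into a notch: locked, module origin 19 mm above. 4 mm side play.
- start (a joint): Red round spring push button on the tester's top, at the robot's side, midway between the sockets. Value: how far it is pressed, 0 to 0.006 m (fully down, 5 N); springs back when let go.
- start_top (a point): Centre of the red button's top face, 36 mm across. The tester is a fixed, level blue box 230 x 380 mm, 50 mm high; its two white sockets and the button stand on its top.
Not all that is in view belongs to the job. Leave any yellow look-alike of the module alone.

How it is judged:
By the outcome, as a careful person would: the job done as asked, in the order asked, and still so for the second after the job is handed in, with the robot touching nothing.
It also fails if it takes over 45 s, if anything falls off the work surface, if the arm or the gripper's body presses on something with over 40 N, if the wrist force passes 120 N, or if a joint passes its speed limit or range.

## Working session

There is one attempt and no reset: what is moved stays moved. The work goes in short steps, Python scripts to look and compute and a tool call to move; the robot and the scene stay as the last step left them, time stands still between calls to the robot, and variables do not carry over. Pictures are saved under pics/ and viewed, and the job is handed in when it is done.

Besides the shell and the picture viewer there is one more tool, called as name(argument=value, ...) on one line, values as JSON. play_rows: Moves the arm, as the interface text tells. Its arguments: {"type":"object","properties":{"rotation":{"type":"array","items":{"type":"array","items":{"type":"number"}}},"dp":{"type":"array","items":{"type":"array","items":{"type":"number"}}},"claw":{"type":"array","items":{"type":"number"}},"force":{"type":"number"}},"required":["rotation","dp","claw"]}

```bash
mkdir -p pics; ls; cat > h.py <<'E'
import numpy as np,cv2,pickle
from workcell import ctrl
def snap(n,f):
    c=ctrl.read_camera(n); cv2.imwrite('pics/%s.png'%f,c['image'][:,:,::-1]); pickle.dump(c,open('pics/%s.pkl'%f,'wb')); return c
def load(f): return pickle.load(open('pics/%s.pkl'%f,'rb'))
def world(c,uv,z=None):
    # pixel->world; z None: use range
    uv=np.atleast_2d(np.array(uv,float)); out=[]
    K=np.array(c['mtx']);R=np.array(c['R']);t=np.array(c['t'])
    for u,v in uv:
        p=np.array([(u-K[0,2])/K[0,0],(v-K[1,2])/K[1,1]]);s=p.copy()
        for _ in range(30): s=p/(1+c['k1']*(s@s))
        d=np.array([s[0],s[1],1.])
        if z is None: X=R.T@(d*c['range_z'][int(round(v)),int(round(u))]-t)
        else:
            o=-R.T@t; w=R.T@d; X=o+w*(z-o[2])/w[2]
        out.append(X)
    return np.array(out)
E
python3 - <<'E'
from h import *
for n in ['top','side','wrist']: snap(n,n+'0')
print(ctrl.sense(), ctrl.hold_point_z)
E
```

```text
pics
{'clock': 0.15, 'qpos': array([-1.35962755e+00,  3.51095136e-01,  1.65224680e+00, -1.18554245e-05,
        1.13909935e+00, -8.45992191e-02]), 'qvel': array([ 0.00053243, -0.00039259, -0.00262461,  0.00087099, -0.00166336,
       -0.00096504]), 'joint_torque': array([ 4.05130422e-04, -4.97465086e+01, -2.85344177e+01,  6.99095917e-02,
        2.45762360e-02, -6.43435692e-05]), 'eef_pos': array([ 0.1602959 , -0.525934  ,  0.30234607]), 'orientation': array([-4.23126213e-04,  9.89084620e-01,  1.47348001e-01, -3.22068846e-05]), 'wrist_force': array([-0.55490591,  0.90545302, -0.60663051]), 'ft_torque': array([ 0.03250048, -0.01527639,  0.02697914]), 'finger_gap': 0.9988171880079515} 0.0653
```

View pics/top0.png

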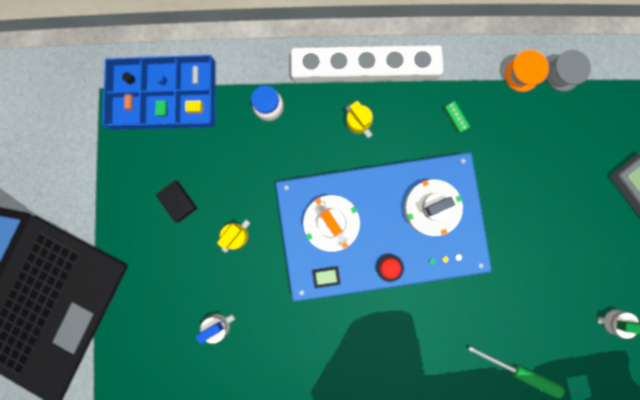

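View pics/side0.png

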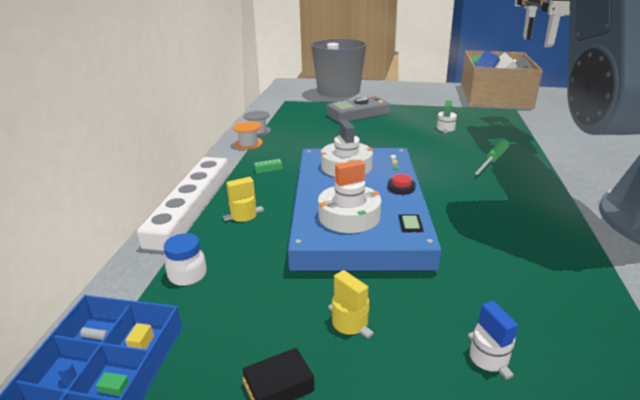

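View pics/wrist0.png

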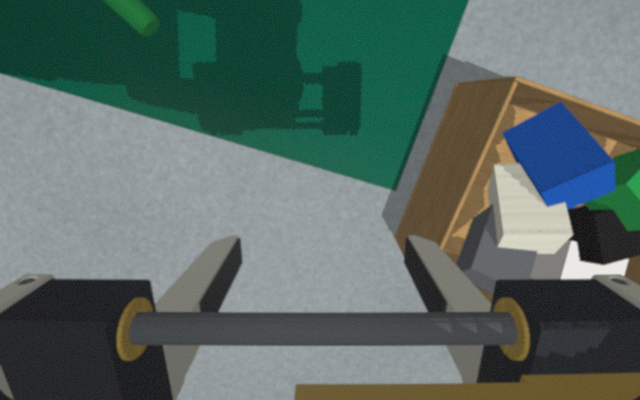

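The top view shows the orange-grip module at about (331,221), the locked grey one at (437,207) and the red button at (390,267). I'll zoom in and measure them.

```bash
python3 - <<'E'
from h import *
c=load('top0');im=c['image']
cv2.imwrite('pics/crop0.png',cv2.resize(im[150:310,265:500,::-1],None,fx=3.4,fy=3.4,interpolation=cv2.INTER_CUBIC)[:600,:800])
h=cv2.cvtColor(im,cv2.COLOR_RGB2HSV)
W=np.array([[world(c,(u,v))[0] for u in range(270,500)] for v in range(150,305)])
H=h[150:305,270:500]
hh,s,v=[H[...,i].astype(int) for i in range(3)]
def rep(n,m):
    p=W[m]; print(n,m.sum(),p.mean(0).round(4),p.min(0).round(3),p.max(0).round(3))
    return p
Z=W[...,2]
org=(hh>4)&(hh<18)&(s>130)
p=rep('orange high',org&(Z>0.11))
q=p[:,:2]-p[:,:2].mean(0);w,V=np.linalg.eigh(q.T@q);print(np.degrees(np.arctan2(V[1,1],V[0,1])),np.sqrt(w/len(q)*12)); print(np.percentile(p[:,2],[5,50,95]))
lo=org&(Z<0.105)
n,l,st,ce=cv2.connectedComponentsWithStats(lo.astype(np.uint8))
for i in range(1,n):
    if st[i,4]>3: print('low or',ce[i]+[270,150],st[i,4],W[l==i].mean(0).round(4))
g=(hh>40)&(hh<85)&(s>110)&(Z>.04)
n,l,st,ce=cv2.connectedComponentsWithStats(g.astype(np.uint8))
for i in range(1,n):
    if st[i,4]>3: print('green',ce[i]+[270,150],st[i,4],W[l==i].mean(0).round(4))
r=((hh<4)|(hh>174))&(s>150)&(Z>0.04)
rr=rep('red',r); print(np.percentile(rr[:,2],[5,50,95]))
X,Y=W[...,0],W[...,1]
b=(hh>100)&(hh<125)&(s>100); print('blue z',np.median(Z[b]))
E
```

```text
orange high 249 [0.5892 0.1335 0.1524] [0.567 0.116 0.142] [0.612 0.151 0.939]
-147.24756845038925 [0.01555668 0.04536494]
[0.14398821 0.14608284 0.14829689]
low or [425. 183.] 19 [ 0.6594 -0.0392  0.0836]
low or [317.89473684 200.94736842] 19 [0.6291 0.1568 0.084 ]
low or [443.25   231.4375] 16 [ 0.5708 -0.07    0.0835]
low or [344.06666667 244.73333333] 15 [0.549  0.1101 0.0837]
green [458.41176471 198.29411765] 17 [ 0.6306 -0.0993  0.0839]
green [353.5        209.66666667] 18 [0.6124 0.0921 0.0842]
green [409.88888889 216.        ] 18 [ 0.5996 -0.0102  0.0833]
green [309. 236.] 17 [0.5655 0.1737 0.0835]
green [431.55555556 260.88888889] 18 [ 0.5162 -0.053   0.0566]
red 342 [0.505  0.0259 0.0707] [0.486 0.007 0.059] [0.523 0.044 0.076]
[0.0619276  0.07153782 0.07419402]
blue z 0.0501886500349902
```

View pics/crop0.png

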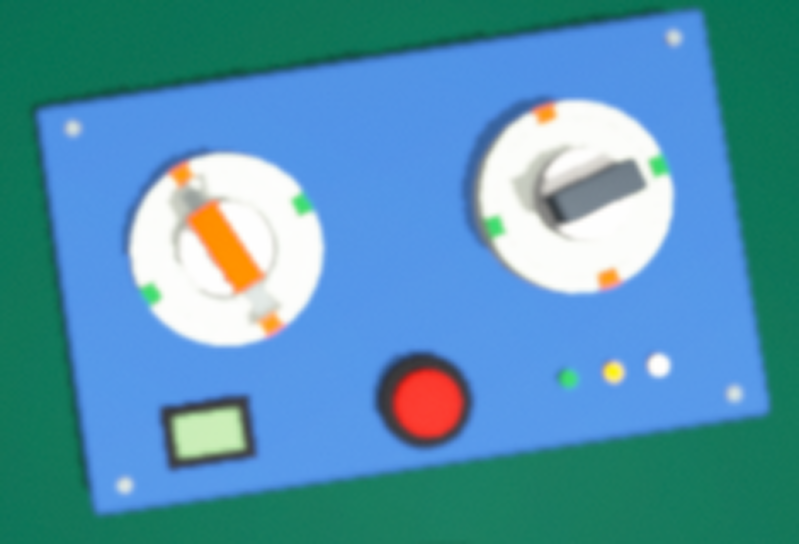

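play_rows(rotation=[[0,0,8.4],[0,0,8.4],[0,0,8.4],[0,0,8.4],[0,0,8.4],[0,0,8.4],[0,0,8.4],[0,0,8.4],[0,0,8.4],[0,0,8.4],[0,0,8.4],[0,0,8.4],[0,0,8.4],[0,0,8.4],[0,0,8.4],[0,0,8.4],[0,0,8.4],[0,0,8.4],[0,0,8.4],[0,0,8.4]], dp=[[20,30,0],[20,30,0],[20,30,0],[20,30,0],[20,30,0],[20,30,0],[20,30,0],[20,30,0],[20,30,0],[20,30,0],[20,30,0],[20,30,0],[20,30,0],[20,30,0],[20,30,0],[20,30,0],[20,30,0],[20,30,0],[20,30,0],[20,30,0]], claw=[0,0,0,0,0,0,0,0,0,0,0,0,0,0,0,0,0,0,0,0])

```text
clock: 2.15
eef_pos: [0.5609, 0.0753, 0.3025]
orientation: [-0.0, -0.046, 0.999, -0.0]
wrist_force: [1.0, -0.2, 0.1]
finger_gap: 1.003
```

```bash
cat >> h.py <<'E'
from scipy.spatial.transform import Rotation as Ro
def st():
    s=ctrl.sense(); q=s['orientation']; R=Ro.from_quat([q[1],q[2],q[3],q[0]]).as_matrix()
    print('t',s['clock'],'p',s['eef_pos'].round(4),'yaw',np.degrees(np.arctan2(R[1,1],R[0,1])).round(2),'z',R[:,2].round(3),'q',s['qpos'].round(2),'F',s['wrist_force'].round(1),'T',s['ft_torque'].round(2),'gap',round(s['finger_gap'],3))
    return s
E
python3 -c "
from h import *
st()"
```

```text
t 2.15 p [0.5609 0.0753 0.3025] yaw 95.3 z [-0. -0. -1.] q [ 0.05  0.38  1.61 -0.    1.15 -1.61] F [ 1.  -0.2  0.1] T [ 0.06 -0.18  0.04] gap 1.003
```

play_rows(rotation=[[0,0,6.5],[0,0,6.5],[0,0,6.5],[0,0,6.5],[0,0,0],[0,0,0]], dp=[[7,14.5,0],[7,14.5,0],[7,14.5,0],[7.2,14.7,0],[0,0,0],[0,0,0]], claw=[0,0,0,0,0,0])

```text
clock: 2.75
eef_pos: [0.5883, 0.1319, 0.3024]
orientation: [-0.0, -0.265, 0.964, -0.0]
wrist_force: [-0.5, -0.3, 0.1]
finger_gap: 0.999
```

```bash
python3 - <<'E'
from h import *
st()
c=snap('wrist','wrist1');im=c['image']
h=cv2.cvtColor(im,cv2.COLOR_RGB2HSV);m=((h[...,0]>4)&(h[...,0]<18)&(h[...,1]>130)).astype(np.uint8)
n,l,s,ce=cv2.connectedComponentsWithStats(m)
for i in range(1,n):
    if s[i,4]>100:
        print(s[i],ce[i]); 
        vv,uu=np.where(l==i)
        P=world(c,np.c_[uu,vv][::max(1,len(uu)//1500)]);print(P.mean(0),np.percentile(P[:,2],[5,50,95]))
        T=P[np.abs(P[:,2]-.146)<.004]
        if len(T)>50:
            r=cv2.minAreaRect((T[:,:2]*1000).astype(np.float32));print('rect',r)
E
```

```text
t 2.75 p [0.5883 0.1319 0.3024] yaw 120.79 z [-0.001 -0.    -1.   ] q [ 0.14  0.45  1.51 -0.    1.19 -1.96] F [-0.5 -0.3  0.1] T [ 0.09 -0.09  0.03] gap 0.999
[127  52  13  12 120] [132.98333333  57.41666667]
[ 0.57245855 -0.07076511  0.08373307] [0.08260965 0.08370936 0.08513149]
[318 137  12   9 105] [323.44761905 140.8952381 ]
[0.54950453 0.10888875 0.08691241] [0.08296554 0.08405609 0.08522887]
[ 312  175   23   62 1280] [322.9859375  205.90078125]
[0.58673252 0.130573   0.1458321 ] [0.13319479 0.14642046 0.14764804]
rect ((589.6693115234375, 132.48936462402344), (45.14614486694336, 16.86387062072754), 31.922380447387695)
```

View pics/wrist1.png

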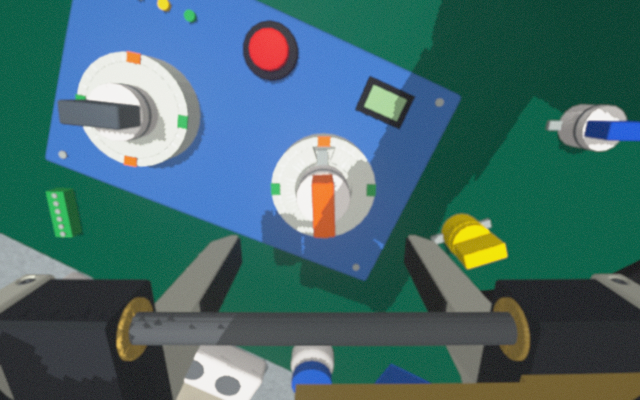

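The wrist view shows the orange bar at about (323,206), midway between the fingers. From it the bar centre is (0.5895, 0.1325) at 31.9°, which agrees with the top camera. Next I descend and grip it.

play_rows(rotation=[[0,0,0.5],[0,0,0],[0,0,0],[0,0,0],[0,0,0],[0,0,0],[0,0,0],[0,0,0],[0,0,0],[0,0,0],[0,0,0],[0,0,0],[0,0,0],[0,0,0]], dp=[[1,0.8,-20],[0,0,-20],[0,0,-20],[0,0,-20],[0,0,-12],[0,0,-7.5],[0,0,0],[0,0,0],[0,0,0],[0,0,0],[0,0,0],[0,0,0],[0,0,0],[0,0,0]], claw=[0,0,0,0,0,0,0,255,255,255,255,255,255,255], force=40)

```text
clock: 4.2
eef_pos: [0.5895, 0.1329, 0.2032]
orientation: [-0.0, -0.271, 0.963, 0.0]
wrist_force: [0.2, 0.6, 0.4]
finger_gap: 0.446
```

```bash
python3 -c "
from h import *
st()"
```

```text
t 4.2 p [0.5895 0.1329 0.2032] yaw 121.45 z [-0.  0. -1.] q [ 0.14  0.56  1.59  0.    0.99 -1.97] F [0.2 0.6 0.4] T [ 0.07 -0.09  0.01] gap 0.446
```

Still closing, so I'll wait.

play_rows(rotation=[[0,0,0],[0,0,0],[0,0,0],[0,0,0],[0,0,0],[0,0,0]], dp=[[0,0,0],[0,0,0],[0,0,0],[0,0,0],[0,0,0],[0,0,0]], claw=[255,255,255,255,255,255])

```text
clock: 4.8
eef_pos: [0.5895, 0.1329, 0.2032]
orientation: [-0.0, -0.271, 0.963, 0.0]
wrist_force: [-1.2, 0.4, 0.3]
finger_gap: 0.191
```

```bash
python3 -c "
from h import *
st()"
```

```text
t 4.8 p [0.5895 0.1329 0.2032] yaw 121.45 z [-0.  0. -1.] q [ 0.14  0.56  1.59  0.    0.99 -1.97] F [-1.2  0.4  0.3] T [ 0.15 -0.08 -0.04] gap 0.191
```

The opening is 17.8 mm, which matches the bar's 18 mm. Pushing down 12.5 mm.

play_rows(rotation=[[0,0,0],[0,0,0],[0,0,0],[0,0,0],[0,0,0],[0,0,0]], dp=[[0,0,-3],[0,0,-3],[0,0,-3],[0,0,-3.5],[0,0,0],[0,0,0]], claw=[255,255,255,255,255,255])

```text
clock: 5.4
eef_pos: [0.5896, 0.133, 0.191]
orientation: [0.0, -0.271, 0.963, -0.0]
wrist_force: [-3.3, 0.5, 8.1]
finger_gap: 0.192
```

```bash
python3 -c "
from h import *
st()"
```

```text
t 5.4 p [0.5896 0.133  0.191 ] yaw 121.45 z [ 0.  0. -1.] q [ 0.14  0.58  1.6   0.    0.96 -1.97] F [-3.3  0.5  8.1] T [0.15 0.51 0.03] gap 0.192
```

play_rows(rotation=[[0,0,0],[0,0,-4],[0,0,-4],[0,0,-4],[0,0,0]], dp=[[0,0,-1],[0,0,0],[0,0,0],[0,0,0],[0,0,0]], claw=[255,255,255,255,255])

```text
clock: 5.9
eef_pos: [0.5896, 0.133, 0.1901]
orientation: [0.0, -0.168, 0.986, 0.0]
wrist_force: [-3.2, 0.3, 9.0]
finger_gap: 0.191
```

```bash
python3 -c "
from h import *
st()"
```

```text
t 5.9 p [0.5896 0.133  0.1901] yaw 109.31 z [ 0.  0. -1.] q [ 0.14  0.58  1.6   0.    0.96 -1.76] F [-3.2  0.3  9. ] T [ 0.23  0.56 -0.04] gap 0.191
```

play_rows(rotation=[[0,0,-6.2],[0,0,-6.2],[0,0,-6.2],[0,0,-6.2],[0,0,-6.2],[0,0,-6.2],[0,0,-6.2],[0,0,-6.2],[0,0,-6.2],[0,0,-6.2],[0,0,-6.2],[0,0,-5],[0,0,0],[0,0,0]], dp=[[0,0,0],[0,0,0],[0,0,0],[0,0,0],[0,0,0],[0,0,0],[0,0,0],[0,0,0],[0,0,0],[0,0,0],[0,0,0],[0,0,0],[0,0,0],[0,0,0]], claw=[255,255,255,255,255,255,255,255,255,255,255,255,255,255])

```text
clock: 7.3
eef_pos: [0.5897, 0.1335, 0.1902]
orientation: [0.0, 0.452, 0.892, 0.001]
wrist_force: [-2.1, 4.4, 7.6]
finger_gap: 0.193
```

```bash
python3 - <<'E'
from h import *
st()
c=snap('top','top1');cv2.imwrite('pics/crop1.png',cv2.resize(c['image'][150:310,265:500,::-1],None,fx=3.4,fy=3.4)[:600,:799])
snap('side','side1')
E
```

```text
t 7.3 p [0.5897 0.1335 0.1902] yaw 36.23 z [ 0.001  0.001 -1.   ] q [ 0.15  0.58  1.6   0.    0.96 -0.49] F [-2.1  4.4  7.6] T [0.84 0.46 0.  ] gap 0.193
```

View pics/side1.png

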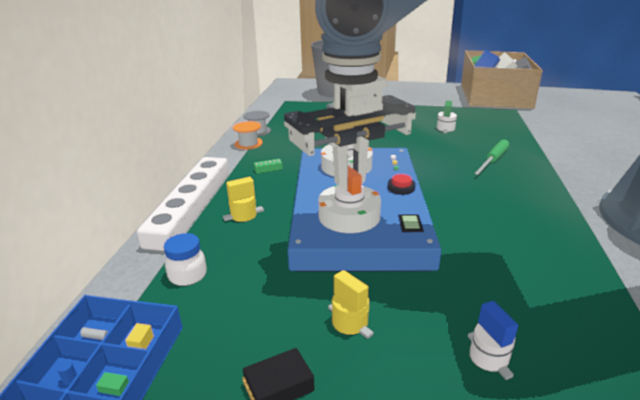

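The side view shows the bar at (353,180) turned with the tool. I'll ease up into the notch and then open.

play_rows(rotation=[[0,0,0],[0,0,0],[0,0,0],[0,0,0],[0,0,0]], dp=[[0,0,2],[0,0,2],[0,0,2],[0,0,1],[0,0,0]], claw=[255,255,255,255,255])

```text
clock: 7.9
eef_pos: [0.5897, 0.1334, 0.197]
orientation: [0.0, 0.452, 0.892, 0.001]
wrist_force: [-0.9, 3.8, 4.2]
finger_gap: 0.191
```

play_rows(rotation=[[0,0,0],[0,0,0],[0,0,0],[0,0,0],[0,0,0],[0,0,0]], dp=[[0,0,0],[0,0,0],[0,0,0],[0,0,0],[0,0,0],[0,0,0]], claw=[130,130,130,130,130,130])

```text
clock: 8.5
eef_pos: [0.5895, 0.1329, 0.1967]
orientation: [-0.0, 0.452, 0.892, -0.0]
wrist_force: [0.3, 0.5, 0.1]
finger_gap: 0.491
```

```bash
python3 -c "
from h import *
st()"
```

```text
t 8.5 p [0.5895 0.1329 0.1967] yaw 36.25 z [-0. -0. -1.] q [ 0.14  0.57  1.6  -0.    0.98 -0.49] F [0.3 0.5 0.1] T [ 0.02 -0.13  0.01] gap 0.491
```

play_rows(rotation=[[0,0,0],[0,0,0],[0,0,0],[0,0,0],[0,0,0],[0,0,0],[0,0,0],[0,0,0]], dp=[[0,0,20],[0,0,30],[0,0,30],[-20,-20,10],[-22,-30,0],[-22,-30,0],[-20,-27,0],[0,0,0]], claw=[130,130,255,255,255,255,255,255])

```text
clock: 9.3
eef_pos: [0.5038, 0.0238, 0.2869]
orientation: [-0.0, 0.453, 0.891, -0.0]
wrist_force: [1.3, 0.8, -0.1]
finger_gap: 0.032
```

```bash
python3 - <<'E'
from h import *
st()
for n in ['wrist','top','side']: 
    c=snap(n,n+'2')
    im=c['image'];h=cv2.cvtColor(im,cv2.COLOR_RGB2HSV);m=((h[...,0]>4)&(h[...,0]<18)&(h[...,1]>130))
    vv,uu=np.where(m);P=world(c,np.c_[uu,vv]);k=(np.hypot(P[:,0]-.589,P[:,1]-.133)<.03)&(P[:,2]>.1)
    if k.sum()<30: print(n,k.sum());continue
    T=P[k];zt=np.percentile(T[:,2],90);T=T[abs(T[:,2]-np.median(T[T[:,2]>zt-.005,2]))<.004];print(n,len(T),T.mean(0),cv2.minAreaRect((T[:,:2]*1000).astype(np.float32)))
    m=((h[...,0]<4)|(h[...,0]>174))&(h[...,1]>150)
    vv,uu=np.where(m);P=world(c,np.c_[uu,vv]);k=(np.hypot(P[:,0]-.505,P[:,1]-.026)<.03)&(P[:,2]>.05)
    if k.sum()>30:
        T=P[k];zm=np.percentile(T[:,2],70);T=T[abs(T[:,2]-zm)<.003];print('red',zm,T.mean(0),cv2.minEnclosingCircle((T[:,:2]*1000).astype(np.float32)))
c=load('wrist2')
E
```

```text
t 9.3 p [0.5038 0.0238 0.2869] yaw 36.12 z [-0.001 -0.    -1.   ] q [-0.04  0.29  1.78 -0.    1.07 -0.68] F [ 1.3  0.8 -0.1] T [ 0.01 -0.17 -0.04] gap 0.032
wrist 1555 [0.58762866 0.13279858 0.141358  ] ((588.9268188476562, 132.693115234375), (18.241350173950195, 44.954864501953125), 35.822879791259766)
red 0.07271128806478173 [0.50568286 0.02561693 0.0723095 ] ((506.1027526855469, 25.225444793701172), 17.594118118286133)
top 242 [0.58896053 0.13291055 0.14130413] ((589.0848999023438, 132.82203674316406), (15.98581600189209, 44.432472229003906), 36.02970886230469)Traceback (most recent call last):
  File "<stdin>", line 10, in <module>
IndexError: too many indices for array: array is 1-dimensional, but 2 were indexed
```

View pics/wrist2.png

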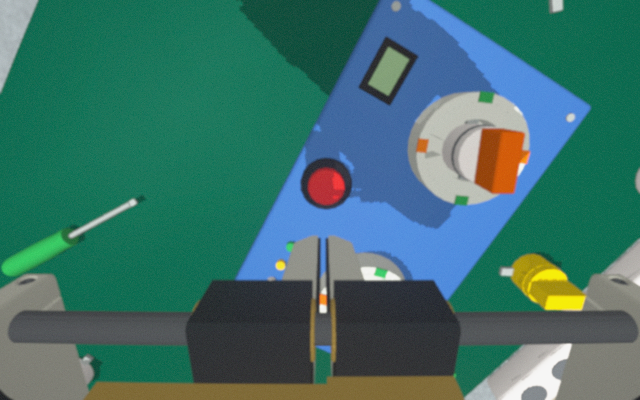

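View pics/top2.png

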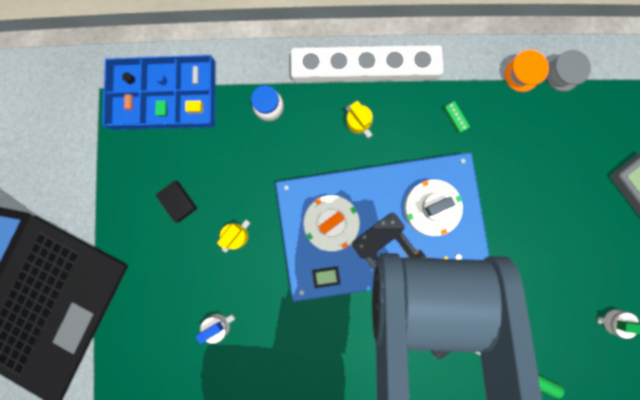

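The wrist view shows the bar at (500,160), in line with the green marks. Its top is at z = 0.1413, which is the locked height (50+19+72 mm), after about an 84° turn. The button is at (326,185), with its top centre at (0.5056, 0.0255, 0.0723). Lowering to just above it.

play_rows(rotation=[[0,0,0],[0,0,0],[0,0,0],[0,0,0],[0,0,0],[0,0,0],[0,0,0]], dp=[[1.7,1.6,-30],[0,0,-35],[0,0,-30],[0,0,-20],[0,0,-10],[0,0,-3],[0,0,0]], claw=[255,255,255,255,255,255,255])

```text
clock: 10.1
eef_pos: [0.5077, 0.0278, 0.159]
orientation: [0.0, 0.452, 0.892, 0.0]
wrist_force: [0.0, -0.4, 0.4]
finger_gap: 0.004
```

play_rows(rotation=[[0,0,0],[0,0,0],[0,0,0],[0,0,0],[0,0,0]], dp=[[0,0,-2],[0,0,-2],[0,0,-2],[0,0,-1],[0,0,0]], claw=[255,255,255,255,255])

```text
clock: 10.6
eef_pos: [0.5078, 0.0275, 0.1521]
orientation: [0.001, 0.452, 0.892, 0.0]
wrist_force: [2.5, 1.9, 3.9]
finger_gap: 0.007
```

```bash
python3 -c "
from h import *
st()"
```

```text
t 10.6 p [0.5078 0.0275 0.1521] yaw 36.24 z [ 0.002  0.    -1.   ] q [-0.04  0.49  1.88  0.    0.77 -0.67] F [2.5 1.9 3.9] T [ 0.3 -0.6  0. ] gap 0.007
```

play_rows(rotation=[[0,0,0],[0,0,0],[0,0,0],[0,0,0]], dp=[[0,0,-1],[0,0,-1],[0,0,-0.5],[0,0,0]], claw=[255,255,255,255])

```text
clock: 11.0
eef_pos: [0.5078, 0.0276, 0.1502]
orientation: [0.001, 0.452, 0.892, 0.0]
wrist_force: [-0.1, 2.3, 15.5]
finger_gap: 0.009
```

```bash
python3 -c "
from h import *
st()"
```

```text
t 11.0 p [0.5078 0.0276 0.1502] yaw 36.25 z [ 0.002  0.    -1.   ] q [-0.04  0.5   1.88  0.    0.76 -0.67] F [-0.1  2.3 15.5] T [ 0.35 -0.21  0.02] gap 0.009
```

At 15.5 N, well over the 5 N the spring needs, the button is at its stop. Releasing and backing off.

play_rows(rotation=[[0,0,0],[0,0,0],[0,0,0],[0,0,0],[0,0,0],[0,0,0],[0,0,0],[0,0,0],[0,0,0]], dp=[[0,0,0],[0,0,4],[0,0,6],[0,0,30],[0,0,40],[0,0,40],[-25,-25,30],[-25,-25,0],[0,0,0]], claw=[255,255,255,255,255,255,255,255,255])

```text
clock: 11.9
eef_pos: [0.4548, -0.024, 0.2996]
orientation: [-0.001, 0.453, 0.892, -0.001]
wrist_force: [0.7, 0.4, -1.4]
finger_gap: 0.004
```

```bash
python3 - <<'E'
from h import *
st()
for n in ['wrist','top']: 
    c=snap(n,n+'3')
    im=c['image'];h=cv2.cvtColor(im,cv2.COLOR_RGB2HSV)
    for nm,m,p,z in (('org',(h[...,0]>4)&(h[...,0]<18)&(h[...,1]>130),(.589,.133),.1),('red',((h[...,0]<4)|(h[...,0]>174))&(h[...,1]>150),(.5055,.0255),.05)):
        vv,uu=np.where(m)
        if len(vv)<30: continue
        P=world(c,np.c_[uu,vv]);T=P[(np.hypot(P[:,0]-p[0],P[:,1]-p[1])<.03)&(P[:,2]>z)&(P[:,2]<.16)]
        if len(T)<30: continue
        print(n,nm,len(T),np.percentile(T[:,2],[50,70,90]));zm=np.percentile(T[:,2],70);T=T[abs(T[:,2]-zm)<.004]
        print(cv2.minAreaRect((T[:,:2]*1000).astype(np.float32)))
E
```

```text
t 11.9 p [ 0.4548 -0.024   0.2996] yaw 36.15 z [-0.001 -0.    -1.   ] q [-0.15  0.18  1.89 -0.    1.07 -0.79] F [ 0.7  0.4 -1.4] T [-0.02 -0.12 -0.04] gap 0.004
wrist org 2731 [0.13962901 0.14149017 0.14233207]
((589.030029296875, 132.2025909423828), (19.543230056762695, 45.76032638549805), 37.197837829589844)
wrist red 1060 [0.07251059 0.07291896 0.07349546]
((505.3623352050781, 24.814376831054688), (34.543701171875, 34.49950408935547), 40.72998809814453)
top org 110 [0.14129268 0.14225374 0.14275778]
((589.2669067382812, 133.37660217285156), (15.644440650939941, 43.862220764160156), 36.130088806152344)
top red 334 [0.07154517 0.07252336 0.07374427]
((505.04217529296875, 25.189783096313477), (33.45589828491211, 33.73516845703125), 18.525861740112305)
```

View pics/wrist3.png

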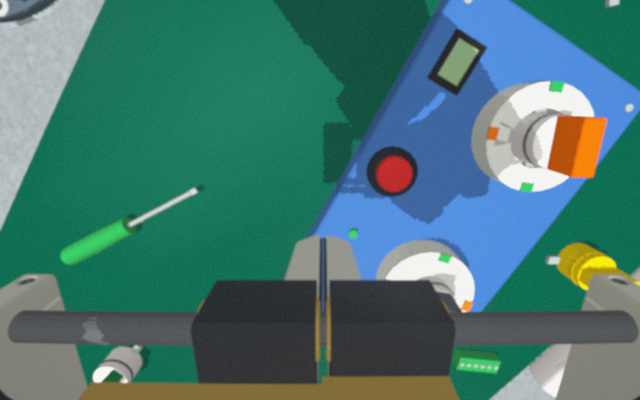

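The wrist view shows the module still locked at (577,147), and the button at (392,172) back up at z = 0.0727. The gripper is clear of everything, so I'm handing in.

```bash
python3 -c "
from h import *
print(ctrl.sign_off())"
```

```text
the job is handed in; nothing more can be done
None
```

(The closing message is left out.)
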